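# Open the push-and-turn safety cap of the cleaner bottle

## Task

Press down on the orange safety cap until the white cleaner bottle sits fully home in its bench holder, its blue flange resting on the holder's rim. Then push the cap down against its spring, turn it anticlockwise (seen from above) while it is pushed down until it is free, and lift it straight up about 6 cm, level and over the bottle's neck. Finish while still holding the cap there in the gripper; leave the bottle home and leave the other things round it where they stand.

Things in the scene. Friction and masses are not known exactly. Their poses are not given: they have to be found in the camera images.
- cap_center (a point): centre of the loose orange ribbed safety cap: round, 49 mm across the ribs, 30.5 mm tall (top and lower edge 15 mm above and below this point), 30 g. z up, x along the white bar on its top; closed, x agrees with that of bottle_mouth within 0.1 rad. It rests on a spring: 9 mm of push-down travel, about 6 N to begin, 14 N at the end.
- bottle_mouth (a point): centre of the neck's rim on the white cleaner bottle, inside the closed cap (2.8 mm above cap_center at rest); axes as the bottle, z up. A grey sprung seal 18 mm across stands 9.5 mm out of the rim. The neck is 39 mm across at its locking ring, 27 mm below; the shoulder begins 38 mm below the rim and widens to the square body, 78 mm wide, 55 mm below the rim.
- bottle (a joint): how far the bottle is pushed down in its holder, m: starts at 0, fully home at 0.014 with its 98 mm wide blue flange on the collar's rim (lower values: that much higher). A stiff fit: about 5 N of push on the cap moves it down, less than the cap's spring needs, so it goes home before the cap yields; it stays where it is left (over 20 N to lift).
- funnel: blue funnel standing on its wide mouth, 116x139x125 mm, origin under it; a bystander
- yeast_jar: small jar with a red lid, 47 mm across, 97 mm tall, origin under it; a bystander
- sugar_jar: clear jar of white sugar with a dark brown lid, 90 mm across, 140 mm tall, origin under it; a bystander
- holder: bottle holder: square aluminium collar 98 mm wide, 80 mm high, on a dark plate 130 mm wide fixed to the worktop; the bottle can slide in it but not turn or tip. Origin at the worktop under its centre, axes as the bottle; its yaw varies. The filling machine to its right is 345 mm high. The slotted post drawn beside the robot cart is only a picture: it is not solid
- cap: the orange cap, origin at the centre of its lower edge, axes as cap_center. At rest a safety tooth stops it from turning; pushed down 4.5 mm or more (6 to 7 mm is safe) it turns anticlockwise seen from above, is free to lift from 0.95 rad past the closed angle and meets a stop at 1.2 rad (aim for 1.05 to 1.1, then let it rise). It cannot be pulled off before.

How it is judged:
By the outcome, as a careful person would: the job done as asked, in the order asked, and still so for the second after the job is handed in, while the arm keeps its last pose, push and grip.
It also fails if it takes over 42 s, if anything falls off the work surface, if the arm or the gripper's body presses on something with over 40 N, if the wrist force passes 120 N, or if a joint passes its speed limit or range.

## Robot

A 6-joint arm with a two-finger parallel gripper is mounted at the origin on a cart in front of the work surface, level with it; the furniture and walls round the work are solid. World frame = base frame: x ahead of the robot, y to its left, z up, the work surface at z = 0. Lengths are in m, angles in rad, forces in N, time in s.
With the tool pointing down it reaches from about 0.225 to 0.875 m from the base axis. Payload 3.4 kg.
Tool frame: the origin (TCP) lies on the centre line of the jaws, within the pads' length; the fingertips stand 14 mm ahead of it and the grasp point (between the pads) lies 5 mm behind it; y points along the fingers, z is the direction in which the jaws open and shut, and the axes are right-handed (so a half turn about y gives the same grasp; the last joint's range is limited). The gripper opens to 85 mm and grips with 20 to 120 N. Pads are 22 mm wide; open, the fingers measure 114 mm over their backs; the gripper's body (76 mm by 85 mm) begins 54 mm behind the grasp point. The pads swing forward as they close: fully open they stand 13 mm farther back than shut.
Start: joints at [1.156, 0.276, 1.505, -0, 1.361, -0.121], TCP at [0.167, 0.55, 0.245] pointing down, gripper open.
Joint ranges: [-2.89, 2.89], [-0.75, 2.08], [0.22, 2.7], [-1.18, 4.32], [0.11, 2.71], [-2.7, 2.7]. Speed limits (rad/s): [2.57, 2.57, 3.14, 3.14, 3.14, 3.14].

## Interface

Orientations are given as a rotation vector (axis times angle).
In Python, from plant import sensors, cams, sign_off gives the robot as it stands.
- The arm moves only by the shell command python3 -m handwheel 'ROWS' [OPENING] [FORCE]. ROWS is JSON, a list of rows, each an object of numbers: "x", "y", "z": the shift along the tool's x, y, z in mm; "turn": the turn about the tool's y in rad. In form: [{"x": .., "y": .., "z": .., "turn": ..}, ...]. A call has 1 to 20 rows; each row shifts and turns the commanded pose from where the row before left it, along the tool's axes as they then stand; what a row does not reach is not made up. A row lasts 1/8 s, in which the tool goes at most 62.5 mm and 10.7 degrees, less where a joint would pass 70% of its speed; a pose out of reach is approached as far as the arm can. A call with a gripper value outside its range is refused whole. OPENING is the closure, from 0 (fully open) to 1 (shut), set as the call begins (- or left out, the last holds). The fingers move at their own pace and stop on an object; FORCE is the grip in N (left out, the last holds). Time passes only in rows, so rows that do not move let the fingers close. It gives the time, the measured TCP pose, the force and the opening at its end, in the units of the state.
- sensors.get_obs(): the state, without advancing time (a new reading comes with each control period).
- cams.capture(name): name is "side" or "top"; returns (picture, depth): 384x512x3 uint8, red, green, blue; 384x512 float32, m along the optical axis (not along the pixel's ray), 0 where there is no reading.
- cams.get_calibration(name): a dict with "mtx" (3x3 intrinsics, pixels), "R" (3x3) and "t" (3): a world point X has camera coordinates R X + t. Camera axes: x right, y down, z forward; pixel columns grow to the right and rows downward; lengths in m; the calibration is good to about 2 mm. A picture is of the moment at which its call begins. get_calibration takes no time and is no camera call.
- sign_off(): hands the job in, once; it reports no verdict.
The state is a dict: "time_s": time; "qpos": joint angles; "qvel": joint speeds; "effort": joint torques, N m; "ee_pos": TCP position; "ee_rot": TCP orientation; "wrist_force": force on the tool from outside, world axes, zero at the start; "ft_torque": the same for the moment, N m; "finger_gap": finger opening in m.
Only numpy, scipy, OpenCV 4.12 (cv2) and the standard library are available. Lean on these libraries where they do the work, as an engineer would, in place of code of your own. Each camera call takes 0.05 s, during which the arm holds its last target. There are 200 camera calls.

## Working session

There is one attempt and no reset: what is moved stays moved. The work goes in short steps, Python scripts to look and compute and a shell command to move; the robot and the scene stay as the last step left them, time stands still between calls to the robot, and variables do not carry over. Pictures are saved under pics/ and viewed, about 8 in all and at most 12, crops included, and the job is handed in when it is done.

```bash
mkdir -p pics; ls
python3 - <<'E'
from plant import sensors, cams
import cv2, numpy as np
o=sensors.get_obs(); print(o)
for n in("top","side"):
    p,d=cams.capture(n); cv2.imwrite(f"pics/{n}0.png",p[...,::-1]); np.save(f"pics/{n}0.npy",d)
    c=cams.get_calibration(n); print(n,np.round(c["mtx"],1).tolist(),np.round(c["R"],3).tolist(),np.round(c["t"],3))
E
```

```text
pics
{'time_s': 0.0, 'qpos': array([ 1.15601622e+00,  2.76581033e-01,  1.50612323e+00, -1.39440141e-06,
        1.36070786e+00, -1.20988965e-01]), 'qvel': array([-0.00043953,  0.00037732, -0.00140137,  0.00047525, -0.00011587,
       -0.00168324]), 'effort': array([ 1.36256764e-03, -4.16783237e+01, -2.45799655e+01,  3.92973716e-04,
        1.13044074e-02, -7.59564358e-06]), 'ee_pos': array([0.16630574, 0.5498997 , 0.2444516 ]), 'ee_rot': array([-1.56022577,  0.23102672, -0.23026989]), 'wrist_force': array([0.50046165, 0.11974204, 0.01829985]), 'ft_torque': array([ 0.0332468 , -0.00962495, -0.02011624]), 'finger_gap': 0.08529153924170157}
top [[423.4, 0.0, 259.7], [0.0, 423.4, 199.5], [0.0, 0.0, 1.0]] [[0.023, -1.0, -0.005], [-0.995, -0.023, -0.098], [0.097, 0.007, -0.995]] [0.079 0.584 1.209]
side [[370.5, 0.0, 254.3], [0.0, 370.5, 199.6], [0.0, 0.0, 1.0]] [[0.99, -0.142, 0.019], [-0.08, -0.653, -0.753], [0.12, 0.744, -0.658]] [-0.58   0.218  0.859]
```

View pics/top0.png

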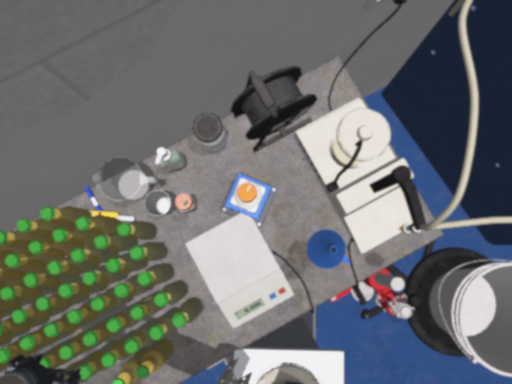

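View pics/side0.png

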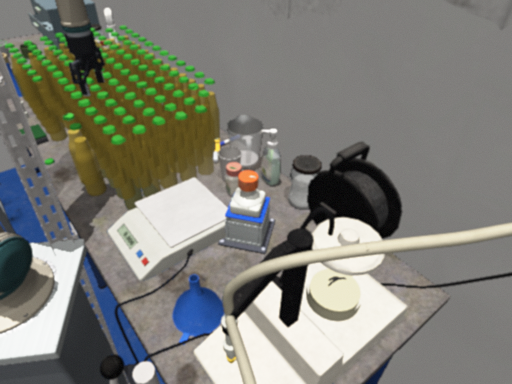

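Top view: the cap is at about (248,192) on the blue square flange at (249,197). Side view: the cap is at (248,180) and the collar at (247,228). The bottles and scale lie on the robot's left.

```bash
cat > h.py <<'E'
import numpy as np,cv2
from plant import sensors,cams
def pts(n,d,m):
    c=cams.get_calibration(n);v,u=np.nonzero(m&(d>0));z=d[v,u]
    P=np.linalg.inv(c["mtx"])@np.vstack([u*z,v*z,z])
    return (c["R"].T@(P-np.array(c["t"]).reshape(3,1))).T,u,v
def orange(p):
    h=cv2.cvtColor(p,cv2.COLOR_RGB2HSV); return (h[...,0]>4)&(h[...,0]<20)&(h[...,1]>150)&(h[...,2]>140)
def blue(p):
    h=cv2.cvtColor(p,cv2.COLOR_RGB2HSV); return (h[...,0]>100)&(h[...,0]<125)&(h[...,1]>140)&(h[...,2]>110)
def biggest(m,c,r=40):
    w=np.zeros_like(m);w[c[1]-r:c[1]+r,c[0]-r:c[0]+r]=1;m=m&w
    n,l,s,_=cv2.connectedComponentsWithStats(m.astype(np.uint8));return l==1+np.argmax(s[1:,4])
def ray(n,u,v):
    c=cams.get_calibration(n);R=c["R"];o=-R.T@np.array(c["t"]).ravel();return o,R.T@np.linalg.inv(c["mtx"])@[u,v,1]
def plane(n,u,v,z):
    o,d=ray(n,u,v);return o+d*(z-o[2])/d[2]
E
python3 - <<'E'
from h import *
for n,c in(("top",(248,192)),("side",(248,180))):
    p=cv2.imread(f"pics/{n}0.png")[...,::-1].copy();d=np.load(f"pics/{n}0.npy")
    m=biggest(orange(p),c,22);P,u,v=pts(n,d,m)
    print(n,"cap",m.sum(),u.min(),u.max(),v.min(),v.max(),u.mean(),v.mean(),np.percentile(P,[2,50,98],axis=0).round(3).tolist())
    b=biggest(blue(p),c,45);P,u,v=pts(n,d,b);print("blue",b.sum(),np.percentile(P,[2,10,50,90,98],axis=0).round(3).tolist())
    if n=="top":
        r=cv2.minAreaRect(np.c_[u,v].astype(np.float32));q=cv2.boxPoints(r);print(r);
        for z in(.085,.1):print(np.array([plane(n,*k,z) for k in q]).round(4).tolist(),plane(n,*r[0],z))
        a=p[150:240,200:300]
    else: a2=p[150:260,200:300]
h=np.hstack([cv2.resize(a,(400,360),interpolation=2),cv2.resize(a2,(400,440),interpolation=2)[:360]])
cv2.imwrite("pics/c1.png",h[...,::-1])
E
```

```text
top cap 190 239 254 184 201 246.29473684210527 192.9842105263158 [[0.563, 0.107, 0.193], [0.581, 0.127, 0.197], [0.602, 0.145, 0.2]]
blue 110 [[0.542, 0.104, 0.095], [0.547, 0.129, 0.096], [0.585, 0.162, 0.1], [0.638, 0.18, 0.102], [0.642, 0.184, 0.104]]
((241.53321838378906, 193.23106384277344), (21.28729248046875, 34.68360137939453), 23.428691864013672)
[[0.5588, 0.1893, 0.085], [0.6493, 0.1534, 0.085], [0.6266, 0.098, 0.085], [0.5364, 0.1342, 0.085]] [0.59259231 0.14373203 0.085     ]
[[0.5575, 0.1879, 0.1], [0.6469, 0.1525, 0.1], [0.6245, 0.0978, 0.1], [0.5355, 0.1336, 0.1]] [0.59091492 0.14296763 0.1       ]
side cap 199 238 257 170 183 247.00507614213197 176.67005076142132 [[0.563, 0.1, 0.083], [0.581, 0.12, 0.197], [0.605, 0.286, 0.199]]
blue 275 [[0.529, 0.065, 0.096], [0.536, 0.072, 0.097], [0.593, 0.09, 0.099], [0.632, 0.128, 0.1], [0.64, 0.147, 0.101]]
```

View pics/c1.png

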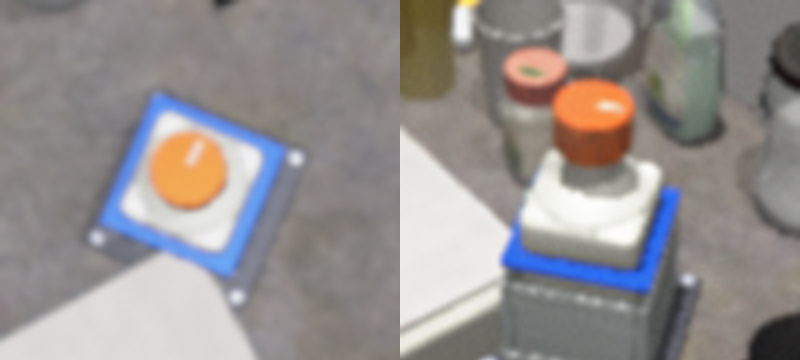

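Run:
```python
from h import *
from scipy.spatial.transform import Rotation as R
C={}
for n,c in(("top",(248,192)),("side",(248,180))):
    p=cv2.imread(f"pics/{n}0.png")[...,::-1].copy()
    m=biggest(orange(p),c,22).astype(np.uint8)
    k=cv2.findContours(m,0,1)[0][0];h=cv2.convexHull(k);C[n]=cv2.minEnclosingCircle(h) if n=="top" else cv2.boundingRect(h);print(n,C[n])
    if n=="top":
        print("top xy at .197",plane(n,*C[n][0],.197).round(4),"at .19",plane(n,*C[n][0],.19).round(4))
        # neighbourhood: how high is stuff within 120 mm
d=np.load("pics/top0.npy");P,u,v=pts("top",d,d>0)
r=np.hypot(P[:,0]-.582,P[:,1]-.125)
for a,b in((.05,.08),(.08,.11),(.11,.15),(.15,.2)):print(a,P[(r>a)&(r<b),2].max().round(3))
w=(P[:,1]>.1)&(P[:,1]<.65)&(P[:,0]>.1)&(P[:,0]<.7);print("path max z",np.percentile(P[w,2],99.5))
x,y,w_,h_=C["side"]
# side: far rim of top disc edge row y ; centre of visible blob
for z in(.182,):print("side at",z,plane("side",x+w_/2,y+h_/2,z).round(4))
print("side at .197 top disc 1/2", plane("side",x+w_/2,y+5,.197).round(4))
q=sensors.get_obs();print(R.from_rotvec(q["ee_rot"]).as_matrix().round(3))
```

```text
top ((246.39230346679688, 192.45384216308594), 8.567827224731445)
top xy at .197 [0.5823 0.1258 0.197 ] at .19 [0.5831 0.1261 0.19  ]
side (238, 170, 20, 14)
0.05 0.127
0.08 0.081
0.11 0.082
0.15 0.277
path max z 0.6177092765555127
side at 0.182 [0.5865 0.1378 0.182 ]
side at .197 top disc 1/2 [0.5849 0.1264 0.197 ]
[[ 0.957 -0.001  0.29 ]
 [-0.29  -0.002  0.957]
 [-0.    -1.    -0.002]]
```

```bash
python3 -m handwheel '[{"y":-50},{"y":-50},{"x":40,"z":-22},{"x":40,"z":-22},{"x":40,"z":-22},{"x":40,"z":-22},{"x":40,"z":-22},{"x":40,"z":-22},{"x":40,"z":-22},{"x":40,"z":-22},{"x":40,"z":-22},{"x":40,"z":-22},{"x":40,"z":-22},{"x":40,"z":-22},{"x":40,"z":-21},{},{}]' 0 40
python3 - <<'E'
from h import *
o=sensors.get_obs();print(o["qpos"].round(3),o["wrist_force"])
p,d=cams.capture("top");q,e=cams.capture("side")
cv2.imwrite("pics/m1.png",np.hstack([cv2.resize(p[120:270,170:330],(400,375)),cv2.resize(q[90:240,170:330],(400,375))])[...,::-1])
E
```

```text
[ 1.156  0.277  1.506  0.     1.361 -0.121] [0.14278382 0.2232565  0.17914763]schema error: expected keys x, y, z, turn
```

View pics/m1.png

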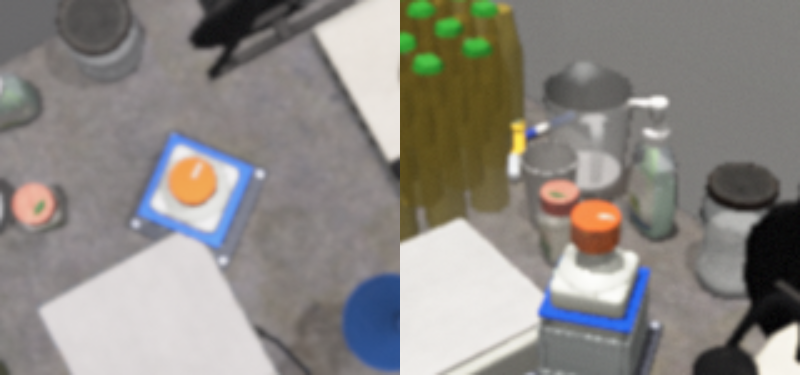

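The move was refused because every row needs all four keys. The picture shows the scene unchanged: cap at crop (192,180), bottle not yet home.

```bash
python3 -m handwheel '[{"x":0,"y":-50,"z":0,"turn":0},{"x":0,"y":-50,"z":0,"turn":0},{"x":40,"y":0,"z":-22,"turn":0},{"x":40,"y":0,"z":-22,"turn":0},{"x":40,"y":0,"z":-22,"turn":0},{"x":40,"y":0,"z":-22,"turn":0},{"x":40,"y":0,"z":-22,"turn":0},{"x":40,"y":0,"z":-22,"turn":0},{"x":40,"y":0,"z":-22,"turn":0},{"x":40,"y":0,"z":-22,"turn":0},{"x":40,"y":0,"z":-22,"turn":0},{"x":40,"y":0,"z":-22,"turn":0},{"x":40,"y":0,"z":-22,"turn":0},{"x":40,"y":0,"z":-22,"turn":0},{"x":40,"y":0,"z":-21,"turn":0},{"x":0,"y":0,"z":0,"turn":0},{"x":0,"y":0,"z":0,"turn":0}]' 0 40
python3 - <<'E'
from h import *
o=sensors.get_obs();print(o["qpos"].round(3),o["wrist_force"])
p,d=cams.capture("top");q,e=cams.capture("side")
cv2.imwrite("pics/m2.png",np.hstack([cv2.resize(p[120:270,170:330],(400,375)),cv2.resize(q[90:240,170:330],(400,375))])[...,::-1])
E
```

```text
time_s: 2.33
ee_pos: [0.5812, 0.1273, 0.3449]
ee_rot: [-1.558, 0.232, -0.23]
wrist_force: [0.5, 1.0, -0.9]
finger_gap: 0.0859
[ 9.800e-02  2.710e-01  1.270e+00  1.000e-03  1.601e+00 -1.179e+00] [ 0.51153814  0.95753659 -0.86646063]
```

View pics/m2.png

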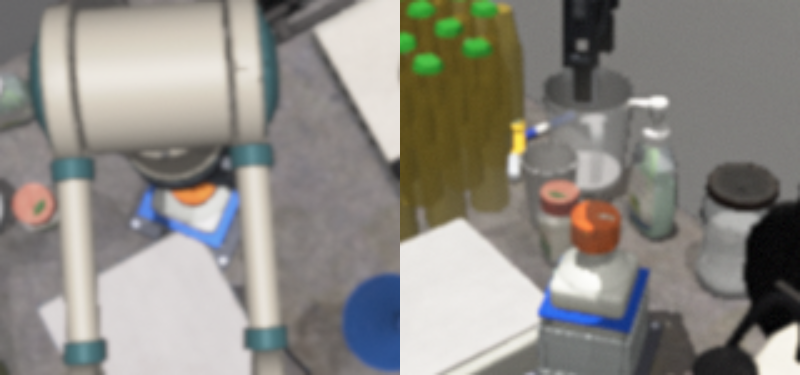

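Side view: the open gripper hangs above the cap (crop 583,80 over 597,225). The top view is blocked by the arm. Descending.

```bash
python3 -m handwheel '[{"x":2,"y":30,"z":-1,"turn":0},{"x":0,"y":40,"z":0,"turn":0},{"x":0,"y":40,"z":0,"turn":0},{"x":0,"y":25,"z":0,"turn":0},{"x":0,"y":16,"z":0,"turn":0},{"x":0,"y":16,"z":0,"turn":0},{"x":0,"y":0,"z":0,"turn":0},{"x":0,"y":0,"z":0,"turn":0}]' 0 40
python3 - <<'E'
from h import *
q,e=cams.capture("side")
cv2.imwrite("pics/m3.png",cv2.resize(q[130:260,190:310],(600,600))[...,::-1])
E
```

```text
time_s: 3.42
ee_pos: [0.584, 0.1256, 0.1792]
ee_rot: [-1.558, 0.229, -0.232]
wrist_force: [-0.1, -0.6, -0.7]
finger_gap: 0.0848
```

View pics/m3.png

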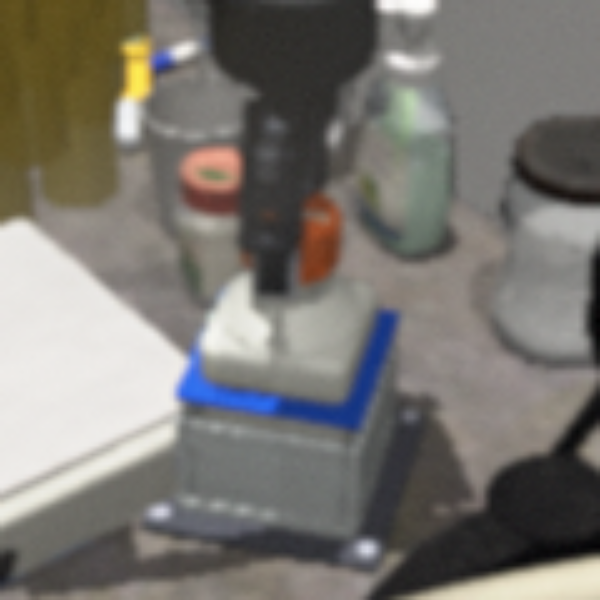

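Side crop: the near finger stands at (275,230) in front of the cap, whose right edge is at 342. That fits a centred straddle, so I close.

```bash
python3 -m handwheel '[{"x":0,"y":0,"z":0,"turn":0},{"x":0,"y":0,"z":0,"turn":0},{"x":0,"y":0,"z":0,"turn":0},{"x":0,"y":0,"z":0,"turn":0},{"x":0,"y":0,"z":0,"turn":0},{"x":0,"y":0,"z":0,"turn":0},{"x":0,"y":0,"z":0,"turn":0},{"x":0,"y":0,"z":0,"turn":0}]' 1 70
```

```text
time_s: 4.47
ee_pos: [0.5836, 0.1253, 0.1784]
ee_rot: [-1.559, 0.23, -0.231]
wrist_force: [-0.3, -1.8, 3.8]
finger_gap: 0.0465
```

```bash
python3 -m handwheel '[{"x":0,"y":2,"z":0,"turn":0},{"x":0,"y":2,"z":0,"turn":0},{"x":0,"y":2,"z":0,"turn":0},{"x":0,"y":2,"z":0,"turn":0},{"x":0,"y":0,"z":0,"turn":0},{"x":0,"y":0,"z":0,"turn":0}]'; python3 -m handwheel '[{"x":0,"y":2,"z":0,"turn":0},{"x":0,"y":2,"z":0,"turn":0},{"x":0,"y":0,"z":0,"turn":0},{"x":0,"y":0,"z":0,"turn":0}]';  python3 -m handwheel '[{"x":0,"y":2,"z":0,"turn":0},{"x":0,"y":1,"z":0,"turn":0},{"x":0,"y":0,"z":0,"turn":0},{"x":0,"y":0,"z":0,"turn":0}]'
python3 - <<'E'
from h import *
p,d=cams.capture("top");q,e=cams.capture("side")
b=biggest(blue(q),(248,210),45);P,u,v=pts("side",e,b);print("blue",b.sum(),np.percentile(P[:,2],[10,50,90]),u.mean(),v.mean())
E
```

```text
time_s: 5.22
ee_pos: [0.5835, 0.1253, 0.1702]
ee_rot: [-1.559, 0.23, -0.231]
wrist_force: [0.4, -2.8, 2.2]
finger_gap: 0.0465
time_s: 5.72
ee_pos: [0.5835, 0.1253, 0.1663]
ee_rot: [-1.559, 0.23, -0.231]
wrist_force: [1.8, -4.1, 3.1]
finger_gap: 0.0466
time_s: 6.22
ee_pos: [0.5835, 0.1254, 0.1638]
ee_rot: [-1.559, 0.23, -0.231]
wrist_force: [0.6, -2.8, 7.4]
finger_gap: 0.0472
blue 232 [0.08325062 0.08509514 0.08659138] 249.76293103448276 217.81034482758622
```

```bash
python3 -m handwheel '[{"x":0,"y":1,"z":0,"turn":0},{"x":0,"y":1,"z":0,"turn":0},{"x":0,"y":1,"z":0,"turn":0},{"x":0,"y":0,"z":0,"turn":0},{"x":0,"y":0,"z":0,"turn":0}]';  python3 -m handwheel '[{"x":0,"y":2,"z":0,"turn":0},{"x":0,"y":1,"z":0,"turn":0},{"x":0,"y":0,"z":0,"turn":0},{"x":0,"y":0,"z":0,"turn":0}]'
python3 - <<'E'
from h import *
q,e=cams.capture("side")
b=biggest(blue(q),(248,210),45);P,u,v=pts("side",e,b);print("blue",b.sum(),np.percentile(P[:,2],[10,50,90]),u.mean(),v.mean())
m=biggest(orange(q),(250,185),22);v,u=np.nonzero(m);print("cap",m.sum(),v.min(),v.max(),v.mean())
cv2.imwrite("pics/m4.png",cv2.resize(q[130:260,190:310],(600,600))[...,::-1])
E
```

```text
time_s: 6.95
ee_pos: [0.5835, 0.1253, 0.1614]
ee_rot: [-1.558, 0.23, -0.231]
wrist_force: [-1.1, -2.8, 9.0]
finger_gap: 0.0462
time_s: 7.45
ee_pos: [0.5836, 0.1253, 0.1588]
ee_rot: [-1.558, 0.229, -0.232]
wrist_force: [-0.9, -4.1, 10.3]
finger_gap: 0.0467
blue 233 [0.08339111 0.0850957  0.08652157] 249.8521739130435 217.8217391304348
cap 16 182 187 185.1875
```

View pics/m4.png

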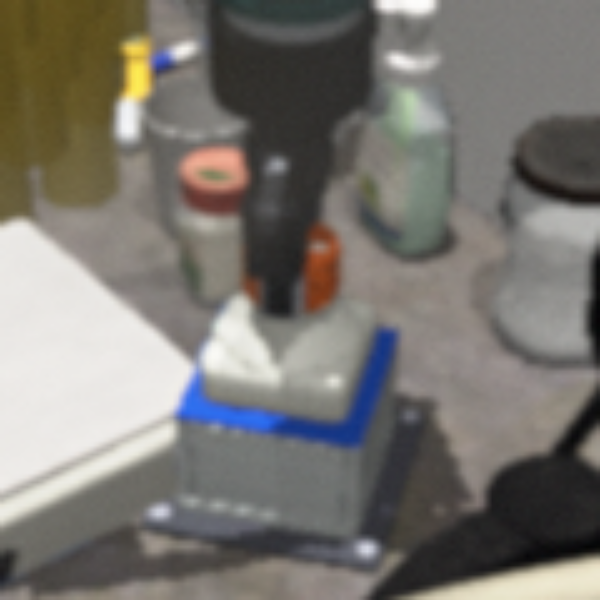

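The flange now rests on the collar with no visible gap, at crop (290,420). The cap is pushed about 5.6 mm. I push 1 mm more, then turn anticlockwise, which is negative about the downward tool y.

```bash
python3 -m handwheel '[{"x":0,"y":1,"z":0,"turn":0},{"x":0,"y":0,"z":0,"turn":0},{"x":0,"y":0,"z":0,"turn":-0.1},{"x":0,"y":0,"z":0,"turn":-0.1},{"x":0,"y":0,"z":0,"turn":0},{"x":0,"y":0,"z":0,"turn":0}]'; python3 -c "
from plant import sensors;o=sensors.get_obs();print(o['ft_torque'],o['wrist_force'],o['qpos'][5])"
```

```text
time_s: 8.25
ee_pos: [0.5834, 0.1255, 0.158]
ee_rot: [-1.569, 0.072, -0.074]
wrist_force: [-2.8, -3.0, 12.1]
finger_gap: 0.0466
[-0.449813    0.33875338  0.04676107] [-2.83584488 -2.95718441 12.05198769] -1.3819131016001678
```

```bash
python3 -m handwheel '[{"x":0,"y":0,"z":0,"turn":-0.12},{"x":0,"y":0,"z":0,"turn":-0.12},{"x":0,"y":0,"z":0,"turn":-0.12},{"x":0,"y":0,"z":0,"turn":-0.12},{"x":0,"y":0,"z":0,"turn":-0.12},{"x":0,"y":0,"z":0,"turn":-0.12},{"x":0,"y":0,"z":0,"turn":-0.1},{"x":0,"y":0,"z":0,"turn":-0.05},{"x":0,"y":0,"z":0,"turn":0},{"x":0,"y":0,"z":0,"turn":0}]'; python3 -c "
from plant import sensors
from scipy.spatial.transform import Rotation as R
import numpy as np
o=sensors.get_obs();print(o['ft_torque'],o['wrist_force'],o['qpos'][5]);Z=R.from_rotvec(o['ee_rot']).as_matrix();print(np.arctan2(Z[1,2],Z[0,2])-1.277,Z[:,1])"
```

```text
time_s: 9.5
ee_pos: [0.5837, 0.1251, 0.1581]
ee_rot: [-1.485, -0.608, 0.606]
wrist_force: [-1.5, -3.4, 11.7]
finger_gap: 0.0464
[-0.62470739  0.22966283  0.01858917] [-1.50452441 -3.42413512 11.69483534] -2.2516882051998333
1.0700346019450084 [ 1.84300097e-03 -5.09438693e-04 -9.99998172e-01]
```

```bash
python3 -m handwheel '[{"x":0,"y":-2,"z":0,"turn":0},{"x":0,"y":-2,"z":0,"turn":0},{"x":0,"y":-2,"z":0,"turn":0},{"x":0,"y":-2,"z":0,"turn":0},{"x":0,"y":-1,"z":0,"turn":0},{"x":0,"y":0,"z":0,"turn":0},{"x":0,"y":0,"z":0,"turn":0}]'
```

```text
time_s: 10.38
ee_pos: [0.5836, 0.1252, 0.1652]
ee_rot: [-1.485, -0.607, 0.607]
wrist_force: [0.4, -4.8, 3.0]
finger_gap: 0.0463
```

```bash
python3 -m handwheel '[{"x":0,"y":-2,"z":0,"turn":0},{"x":0,"y":-2,"z":0,"turn":0},{"x":0,"y":0,"z":0,"turn":0},{"x":0,"y":0,"z":0,"turn":0}]'
python3 - <<'E'
from h import *
q,e=cams.capture("side")
b=biggest(blue(q),(248,210),45);P,u,v=pts("side",e,b);print("blue",b.sum(),np.percentile(P[:,2],[10,50,90]),u.mean(),v.mean())
E
```

```text
time_s: 10.88
ee_pos: [0.5834, 0.1251, 0.1679]
ee_rot: [-1.485, -0.606, 0.608]
wrist_force: [3.7, -5.7, -3.1]
finger_gap: 0.0463
blue 238 [0.08359294 0.08512516 0.08668886] 249.80672268907563 217.8403361344538
```

```bash
python3 -m handwheel '[{"x":0,"y":-1,"z":0,"turn":0},{"x":0,"y":0,"z":0,"turn":0},{"x":0,"y":0,"z":0,"turn":0},{"x":0,"y":0,"z":0,"turn":0}]'
python3 - <<'E'
from h import *
o=sensors.get_obs();print(o['ft_torque'],o['wrist_force'])
q,e=cams.capture("side")
cv2.imwrite("pics/m5.png",cv2.resize(q[150:230,210:290],(600,600))[...,::-1])
E
```

```text
time_s: 11.42
ee_pos: [0.5834, 0.1251, 0.1687]
ee_rot: [-1.485, -0.606, 0.608]
wrist_force: [3.6, -4.2, -4.3]
finger_gap: 0.0465
[-0.73515242 -0.53200836  0.00147445] [ 3.60429642 -4.23028537 -4.25539023]
```

View pics/m5.png

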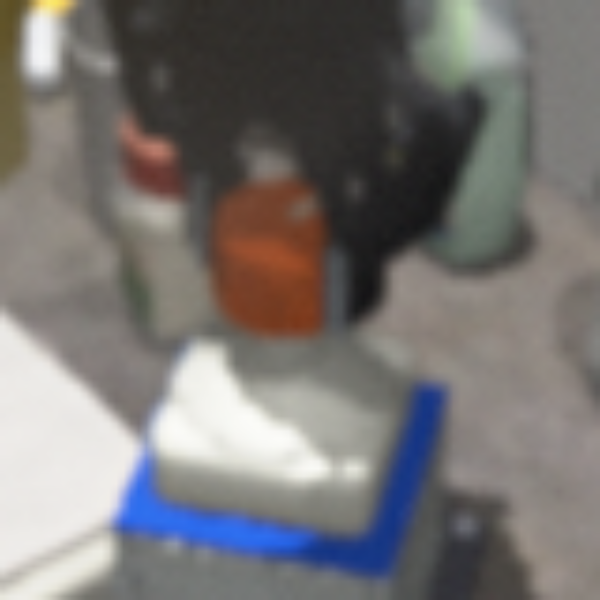

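The cap sits between the pads at crop (268,260), and its bar shows at (303,207). I need to check whether the bar really turned or the pads slipped, so I project both hypotheses.

Run:
```python
from h import *
c=cams.get_calibration("side");pr=lambda X:(lambda y:y[:2]/y[2])(c["mtx"]@(c["R"]@X+np.array(c["t"]).ravel()))
def whitebar(p,m):
    hull=cv2.convexHull(np.argwhere(m)[:,::-1].astype(np.int32));k=np.zeros(m.shape,np.uint8);cv2.fillConvexPoly(k,hull,1)
    h=cv2.cvtColor(p,cv2.COLOR_RGB2HSV);s=(255-h[...,1].astype(float))*(k>0);s=np.clip(s-90,0,None);
    v,u=np.indices(s.shape);return np.array([(u*s).sum(),(v*s).sum()])/s.sum()
p=cv2.imread("pics/top0.png")[...,::-1].copy();m=biggest(orange(p),(248,192),14)
b=plane("top",*whitebar(p,m),.197);ce=plane("top",*cv2.minEnclosingCircle(np.argwhere(m)[:,::-1].astype(np.float32))[0],.197)
o=b-ce;print("bar off top",o,np.arctan2(o[1],o[0]))
s=cv2.imread("pics/side0.png")[...,::-1].copy()
print("initial side bar predicted",pr(np.array([.5835,.1254,.197])+o),"crop c1 bar at",(200+208/4,150+105/4))
z=.197-.014+.0043
for a in(0,.3,.6,.8,1.07):
    R=np.array([[np.cos(a),-np.sin(a),0],[np.sin(a),np.cos(a),0],[0,0,1]]);print(a,((pr(np.array([.5834,.1251,z])+R@o)-[210,150])*7.5).round(0))
```

```text
bar off top [ 0.01028454 -0.00365577  0.        ] -0.34153263205635614
initial side bar predicted [251.91991844 175.89828344] crop c1 bar at (252.0, 176.25)
0 [314. 219.]
0.3 [314. 213.]
0.6 [312. 206.]
0.8 [309. 203.]
1.07 [303. 199.]
```

The bar's image position matches a turned cap (predicted (303,199) at 1.07 rad against (314,219) if unturned). The side load lies along the jaw axis at tool −z. I relieve it by 1 mm, add a little turn and continue in small lifts.

```bash
python3 -m handwheel '[{"x":0,"y":1,"z":-1,"turn":-0.04},{"x":0,"y":0,"z":0,"turn":0},{"x":0,"y":0,"z":0,"turn":0}]';  python3 -m handwheel '[{"x":0,"y":-2,"z":0,"turn":0},{"x":0,"y":-1,"z":0,"turn":0},{"x":0,"y":0,"z":0,"turn":0},{"x":0,"y":0,"z":0,"turn":0}]'
python3 - <<'E'
from h import *
o=sensors.get_obs();print(o['ft_torque'])
q,e=cams.capture("side")
b=biggest(blue(q),(248,210),45);P,u,v=pts("side",e,b);print("blue",b.sum(),np.percentile(P[:,2],[10,50,90]),u.mean(),v.mean())
E
```

```text
time_s: 11.85
ee_pos: [0.5834, 0.1249, 0.1684]
ee_rot: [-1.474, -0.636, 0.639]
wrist_force: [1.1, -3.0, -2.7]
finger_gap: 0.0469
time_s: 12.35
ee_pos: [0.5837, 0.125, 0.1724]
ee_rot: [-1.474, -0.637, 0.638]
wrist_force: [-0.5, -1.3, -1.6]
finger_gap: 0.0469
[-0.31943214  0.11983465 -0.0384467 ]
blue 236 [0.08339929 0.08505274 0.08658068] 249.71063829787235 217.82127659574468
```

It's free now. Lifting the rest, for about 60 mm above its closed height.

```bash
python3 -m handwheel '[{"x":0,"y":-3,"z":0,"turn":0},{"x":0,"y":-4,"z":0,"turn":0},{"x":0,"y":-5,"z":0,"turn":0},{"x":0,"y":-5,"z":0,"turn":0},{"x":0,"y":-5,"z":0,"turn":0},{"x":0,"y":-6,"z":0,"turn":0},{"x":0,"y":-6,"z":0,"turn":0},{"x":0,"y":-6,"z":0,"turn":0},{"x":0,"y":-6,"z":0,"turn":0},{"x":0,"y":-4,"z":0,"turn":0},{"x":0,"y":-2,"z":0,"turn":0},{"x":0,"y":0,"z":0,"turn":0},{"x":0,"y":0,"z":0,"turn":0},{"x":0,"y":0,"z":0,"turn":0}]'
python3 - <<'E'
from h import *
q,e=cams.capture("side")
b=biggest(blue(q),(248,210),45);P,u,v=pts("side",e,b);print("blue",b.sum(),np.percentile(P[:,2],[10,50,90]),u.mean(),v.mean())
cv2.imwrite("pics/m6.png",cv2.resize(q[120:260,180:320],(600,600))[...,::-1])
E
```

```text
time_s: 14.15
ee_pos: [0.5839, 0.1248, 0.2241]
ee_rot: [-1.475, -0.637, 0.638]
wrist_force: [1.5, -0.4, 0.1]
finger_gap: 0.0468
blue 237 [0.08333296 0.08483289 0.08663909] 249.89029535864978 217.78481012658227
```

View pics/m6.png

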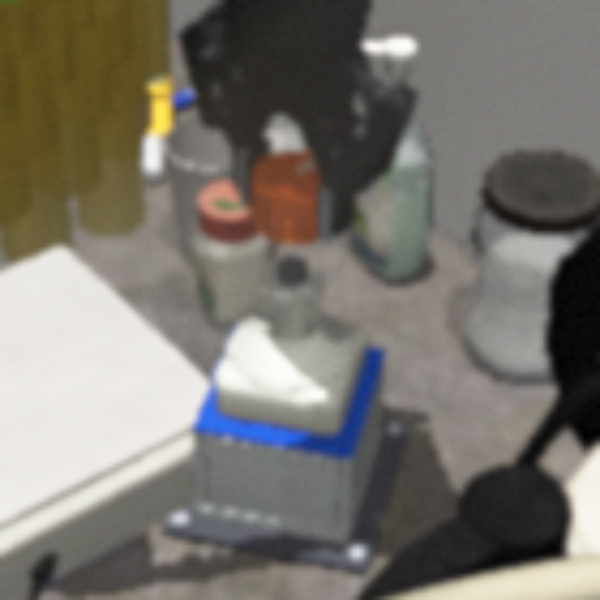

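The cap at (287,195) is held level in the pads, above the bare neck and grey seal at (292,272). The flange at (290,425) is still on the collar, and the jars are undisturbed.

```bash
python3 -c "
from plant import sign_off;print(sign_off())"
```

```text
the job is handed in; nothing more can be done
None
```

The job is done and handed in at about 14 s. The cap is held level over the neck, about 60 mm above its closed height, and the bottle is home.

- **Seating:** I gripped the cap at 70 N and pressed the bottle down 14 mm. The flange went from 0.099 to 0.085 m and stayed there.
- **Unlocking:** I pushed the cap in about 6.5 mm (about 12 N) and turned it 1.07 rad anticlockwise. I then let it rise.
- **Lifting:** The first few millimetres resisted with about 4 N, alongside a sideways load from a slightly off-centre grip. I eased the grip sideways by 1 mm and turned a further 0.04 rad, and the cap came free.

**Last checks:** The wrist force was under 2 N. The side view showed the cap in the pads above the bare neck, the flange on the collar, and the yeast jar, sugar jar and bottles in that crop standing. The funnel lies outside that last crop, so I did not check it again; the arm's path stayed well clear of it. One early move command was refused for its format, and the arm did not move.

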